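# Flip the red fence stop down, tip the rail flat and push it home for cutting

## Robot

A 6-joint arm with a two-finger parallel gripper is mounted at the origin on the work surface; the furniture and walls round the work are solid. World frame = base frame: x ahead of the robot, y to its left, z up, the work surface at z = 0. Lengths are in mm, angles in rad, forces in N, time in s.
With the tool pointing down it reaches from about 350 to 775 mm from the base axis. Payload 7.3 kg.
Tool frame: the origin (TCP) lies at the very end of the fingers, on their centre line; the grasp point (between the pads) lies 19 mm behind it; z points along the fingers, y is the line along which they close (so a half turn about z gives the same grasp; the last joint's range is limited). The gripper opens to 92 mm and grips with 3 to 60 N. Pads are 19 mm wide; open, the fingers measure 130 mm over their backs; the gripper's body (75 mm by 190 mm) begins 47 mm behind the grasp point.
Start: joints at [-1.311, 0.342, 1.524, -0, 1.275, -0.146], TCP at [207.269, -482.374, 226.741] pointing down, gripper open.
Joint ranges: [-2.53, 2.53], [-0.77, 2.02], [0.04, 2.7], [-1, 4.14], [0.28, 2.66], [-3.11, 3.11]. Speed limits (rad/s): [2.57, 2.57, 3.14, 3.14, 3.14, 3.14].

## Interface

Orientations are given as [roll, pitch, yaw] about the fixed x, y, z axes, in that order (R = Rz(yaw) Ry(pitch) Rx(roll)).
In Python, from plant import get_obs, capture, close_job gives the robot as it stands. The module is installed in compiled form; this text tells all that it offers.
- The arm moves only by the shell command python3 -m handwheel 'ROWS'. ROWS is JSON, a list of rows, each a list of 3 entries, a list of its own where there are three numbers: the turn, a rotation vector about the tool's x, y, z in degrees, then the shift along the tool's x, y, z in m, then the opening, from 0 (shut) to 1 (fully open). A call has 1 to 12 rows; each row is the pose to reach, as a shift and turn from the pose commanded when the call began, along the tool's axes at that moment; what a row does not reach only later rows make up. A row lasts 1/10 s, in which the tool goes at most 50 mm and 8.59 degrees, less where a joint would pass 70% of its speed; a pose out of reach is approached as far as the arm can. A call with a gripper value outside its range is refused whole. The fingers move at their own pace and stop on an object; the grip force is fixed at half the most. Time passes only in rows, so rows that repeat a pose let the fingers close. It gives the time, the measured TCP pose, the force, the opening and the grip force at its end, in the units of the state.
- get_obs(): the state, without advancing time (a new reading comes with each control period).
- capture(name): name is "scene" or "top" or "wrist"; returns a dict with "image" (480x640x3 uint8, red, green, blue), "depth" (480x640 float32, mm along the optical axis (not along the pixel's ray), 0 where there is no reading), "fx", "fy", "cx", "cy" (pixels), "k1" (the pictures are not rectified: a ray, as slopes to the right and down, at radius r is drawn at 1 + k1 r^2 times it, then the intrinsics apply), "camera_from_world" (4x4, takes a point from world to camera coordinates). Camera axes: x right, y down, z forward; pixel columns grow to the right and rows downward; lengths in mm; the calibration is good to about 2 mm. A picture is of the moment at which its call begins.
- close_job(): hands the job in; it is judged then, once.
The state is a dict: "time": time; "joint_positions": joint angles; "dq": joint speeds; "tau": joint torques, N m; "tool_pos": TCP position; "tcp_rot": TCP orientation; "contact_force": force on the tool from outside, world axes, zero at the start; "moment": the same for the moment, N m; "grip_width": finger opening in mm; "finger_force": force on a finger pad.
Only numpy, scipy, OpenCV 4.12 (cv2) and the standard library are available. Lean on these libraries where they do the work, as an engineer would, in place of code of your own. Each camera call takes 0.05 s, during which the arm holds its last target. There are 200 camera calls.

## Task

Set the rail up for its cut on the crosscut station, only by pushing with the fingertips, without lifting or carrying anything: flip the red stop on the fence over so that it hangs down in front of the fence (leave the blue stop up), and tip the standing rail over towards the fence so that it lies flat on the bed with its dark face up. Push the rail until its long edge lies flush along the fence and its end touches the red stop. Leave the tape measure and the glue bottle where they are.

Things in the scene. Friction and masses are not known exactly. Their poses are not given: they have to be found in the camera images.
- fence_station: Fixed crosscut station: plywood bed on bearers, top 60 mm above the table, with a 30 mm thick aluminium fence along its far side, rising 50 mm above the bed. Origin at table height under the middle of the fence's front face (towards the robot), which is x = 0 here; y runs left along the fence, x away from the robot. Bed x -0.14 to 0.05, fence y -0.245 to 0.245 with a 12 mm saw gap at y = 0.
- red_stop: Fixed black bracket (34 mm along the fence, 20 mm high, red knob) of the red flip stop on the fence; may be left or right of the blue one. Origin on the fence top, 110 mm above the table, in the plane of the fence's front face, mid-stop; axes as fence_station. Hinge along y at x = -0.008, z = 0.016. Arm hanging: it fills y +-8 mm, 3 to 33 mm before the fence, 4 to 34 mm above the bed.
- red_arm_end (a point): Centre of the red block (30 x 28 x 16 mm, 16 along the fence) at the end of the red arm. Parked, it stands 38 mm above and 30 mm behind the hinge; its rear top corner is 19 mm farther back and 8 mm higher than this point. Pushed there from behind towards the robot, the 90 g arm swings freely over the top, falls forward by its own weight and hangs in front of the fence.
- red_arm (a joint): Hinge of the red arm, rad: 0 parked (up, leaning 25 degrees back from the robot), growing as it turns over towards the robot; its weight takes it over beyond about 0.6; 3.58 hanging straight down in front of the fence.
- blue_stop: Fixed bracket of the blue flip stop, same make and same origin and axes as red_stop, 75 to 150 mm to its left or right. With its arm up the rail passes freely below it.
- blue_arm (a joint): Hinge of the blue arm, values as for the red arm: 0 parked (up). It is to stay up.
- rail: Loose rail, 220 long, 22 thick, 70 mm high as it stands on its long edge, 0.15 to 0.3 kg, pale wood with one dark face, which looks to the robot. It stands on the bed, right of both stops, its middle 92 to 106 mm before the fence. Origin: middle of that edge. x: out of the dark face (up when it lies as wanted), y: along its length, z: across its width (up at the start).
- rail_centre (a point): Centre of the rail's volume. When done it is 11 mm above the bed, 35 mm before the fence face and 118 mm (half the rail and half the stop) to the right of red_stop's origin along the fence (y = -0.118 in its frame).
- tape_measure: Yellow tape measure, 62 x 73 x 32 mm, lying on the bed at its left front corner; origin at the middle of its underside. Bystander.
- glue_bottle: White glue bottle with a red nozzle, 56 mm wide, 186 mm high, standing on the table to the right of the station; origin at the middle of its underside. Bystander.

How it is judged:
By the outcome, as a careful person would: the job done as asked, in the order asked, and still so for the second after the job is handed in, with the robot touching nothing.
It also fails if it takes over 72 s, if anything falls off the work surface, if the arm or the gripper's body presses on something with over 40 N, if the wrist force passes 120 N, or if a joint passes its speed limit or range.

## Working session

There is one attempt and no reset: what is moved stays moved. The work goes in short steps, Python scripts to look and compute and a shell command to move; the robot and the scene stay as the last step left them, time stands still between calls to the robot, and variables do not carry over. Pictures are saved under pics/ and viewed, at most 10 in all, crops included, and the job is handed in when it is done.

```bash
mkdir -p pics; python3 - <<'E'
from plant import *
import cv2,numpy as np,pickle
o=get_obs();print({k:o[k] for k in('time','tool_pos','tcp_rot','grip_width','contact_force')})
d={}
for n in("scene","top"):
    c=capture(n);d[n]=c;cv2.imwrite(f"pics/{n}0.png",c["image"][...,::-1])
    print(n,c['fx'],c['k1'],np.round(c['camera_from_world'],3).tolist())
pickle.dump(d,open("c0.pkl","wb"))
E
```

```text
{'time': 0.0, 'tool_pos': array([ 207.15468076, -481.96067251,  226.05599967]), 'tcp_rot': array([-3.14009815e+00, -1.84912155e-04,  4.05797949e-01]), 'grip_width': 91.82399732676254, 'contact_force': array([-0.28631084,  0.05713446, -0.36728763])}
scene 618.2392920995117 -0.0426755176949435 [[0.897, -0.442, -0.015, -547.893], [-0.216, -0.409, -0.886, 191.99], [0.386, 0.798, -0.463, 1400.199], [0.0, 0.0, 0.0, 1.0]]
top 510.17254751151717 -0.12114034242281439 [[0.005, -1.0, -0.0, -114.706], [-0.991, -0.005, -0.131, 573.829], [0.131, 0.001, -0.991, 1104.877], [0.0, 0.0, 0.0, 1.0]]
```

View pics/scene0.png

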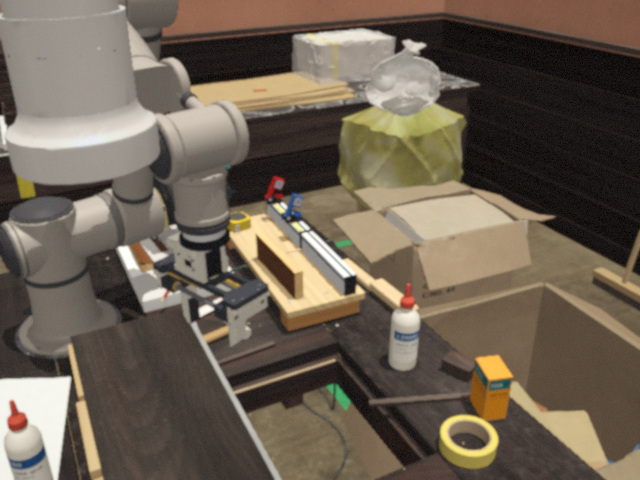

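View pics/top0.png

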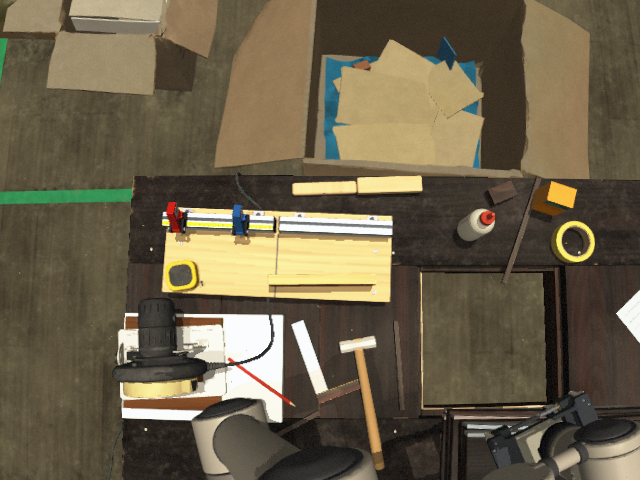

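The scene and top views show the station with the red stop at top-view pixel (175,217), the blue one at (239,220), the rail standing at columns 268–376, row ~281, and the tape at (182,275). The bottle is at (476,226).

```bash
cat > h.py <<'E'
import numpy as np,cv2
def world(c):
    "HxWx3 world points from depth"
    h,w=c['depth'].shape
    v,u=np.mgrid[0:h,0:w].astype(np.float64)
    K=np.array([[c['fx'],0,c['cx']],[0,c['fy'],c['cy']],[0,0,1]])
    p=cv2.undistortPoints(np.stack([u.ravel(),v.ravel()],1)[:,None],K,np.array([c['k1'],0,0,0,0]))[:,0]
    z=c['depth'].ravel()
    P=np.c_[p*z[:,None],z]
    T=c['camera_from_world'];R=T[:3,:3];t=T[:3,3]
    return ((P-t)@R).reshape(h,w,3)   # R^T(P-t)
E
python3 - <<'E'
import pickle,numpy as np,cv2
from h import *
c=pickle.load(open("c0.pkl","rb"))["top"]
P=world(c);hsv=cv2.cvtColor(c['image'],cv2.COLOR_RGB2HSV)
roi=np.zeros(P.shape[:2],bool);roi[195:305,155:400]=1
z=P[...,2]
def rep(n,m):
    q=P[m];print(n,len(q),"ctr",q.mean(0).round(1),"lo",np.percentile(q,1,axis=0).round(1),"hi",np.percentile(q,99,axis=0).round(1))
bed=roi&(abs(z-60)<6);ft=roi&(z>103)&(z<116)&(P[...,0]>0)
rep("bed",bed)
m=ft.copy();m[235:]=0;rep("fencetop",m)
a=cv2.minAreaRect(P[m][:,:2].astype(np.float32));print(a,cv2.boxPoints(a).round(1).tolist())
m=bed;a=cv2.minAreaRect(P[m][:,:2].astype(np.float32));print(a,cv2.boxPoints(a).round(1).tolist())
m=roi&(z>118)&(z<145);m[:260]=0;rep("rail",m)
for r in (0,1):
  m=m&(P[...,0]>0)
a=cv2.minAreaRect(P[m][:,:2].astype(np.float32));print(a,cv2.boxPoints(a).round(1).tolist())
S=hsv[...,1]>140
rep("red",roi&S&((hsv[...,0]<8)|(hsv[...,0]>172))&(z>110)&(hsv[...,2]>70))
rep("blue",roi&S&(abs(hsv[...,0]-110)<12)&(z>110)&(hsv[...,2]>50))
rep("blk",roi&(hsv[...,2]<60)&(z>115)&(z<140))
rep("tape",roi&(z>80)&(z<100)&(np.arange(640)[None]<205)&(np.arange(480)[:,None]>250))
im=cv2.resize(c['image'][190:310,150:400],None,fx=3.2,fy=3.2,interpolation=cv2.INTER_CUBIC)
cv2.imwrite("pics/crop.png",im[...,::-1])
E
```

```text
bed 13188 ctr [522.7 -19.8  60.5] lo [ 437.2 -254.5   55.7] hi [631.3 234.5  65.3]
fencetop 2759 ctr [593.2 -42.3 110.4] lo [ 573.1 -254.   104.1] hi [614.1 227.7 115.2]
((591.8134155273438, -12.788986206054688), (490.1980285644531, 43.42509841918945), 88.93402862548828) [[565.5, -257.3999938964844], [609.0, -258.20001220703125], [618.0999755859375, 231.89999389648438], [574.7000122070312, 232.6999969482422]]
((535.1735229492188, -9.527755737304688), (500.93798828125, 191.20643615722656), 87.79420471191406) [[430.0, -256.1000061035156], [621.0999755859375, -263.5], [640.2999877929688, 237.10000610351562], [449.29998779296875, 244.39999389648438]]
rail 1182 ctr [ 475.4 -108.6  130.3] lo [ 463.8 -216.8  123. ] hi [487.2  -2.5 134.6]
((464.5670471191406, -8.595352172851562), (39.95586395263672, 422.71600341796875), 6.060155868530273) [[422.3999938964844, 199.5], [467.0, -220.89999389648438], [506.70001220703125, -216.6999969482422], [462.1000061035156, 203.6999969482422]]
red 280 ctr [599.2 190.9 163.7] lo [573.9 183.3 127. ] hi [626.7 201.4 185.4]
blue 3 ctr [542.1  -3.9 473.3] lo [ 428.5 -109.7  122.3] hi [ 603.1   51.1 1149.5]
blk 228 ctr [583.3 115.4 126.6] lo [432.2 -64.9 115.5] hi [614.7 206.6 137.1]
tape 846 ctr [484.4 190.6  91.5] lo [454.8 157.7  81.2] hi [515.  225.2  97. ]
```

View pics/crop.png

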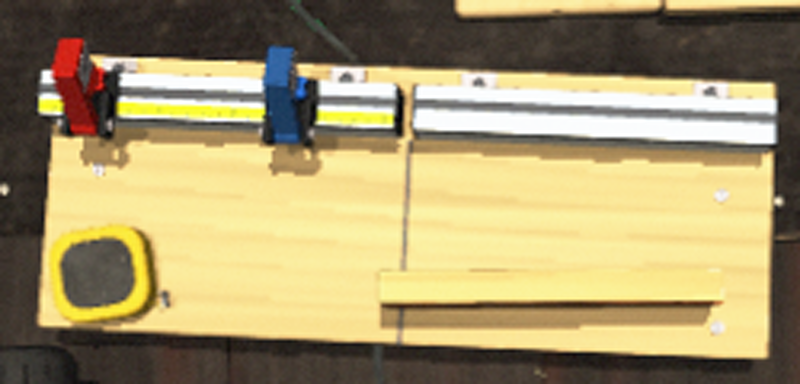

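The crop confirms the station is turned slightly, with the red arm outermost left. I'll fit lines to get its frame.

```bash
python3 - <<'E'
import pickle,numpy as np,cv2
from h import *
d=pickle.load(open("c0.pkl","rb"));c=d["top"]
P=world(c);z=P[...,2];hsv=cv2.cvtColor(c['image'],cv2.COLOR_RGB2HSV)
K=np.array([[c['fx'],0,c['cx']],[0,c['fy'],c['cy']],[0,0,1]]);T=c['camera_from_world']
def cast(uv,h):
    p=cv2.undistortPoints(np.array(uv,float).reshape(-1,1,2),K,np.array([c['k1'],0,0,0,0]))[:,0]
    r=np.c_[p,np.ones(len(p))]@T[:3,:3];o=-T[:3,:3].T@T[:3,3]
    return o+r*((h-o[2])/r[:,2])[:,None]
def line(P2,n):
    f=np.polyfit(P2[:,1],P2[:,0],1)
    for _ in range(5):
        r=P2[:,0]-np.polyval(f,P2[:,1]);k=abs(r)<max(1.2,1.5*np.median(abs(r)));f=np.polyfit(P2[k,1],P2[k,0],1)
    print(n,"x=%.1f+%.4f y"%(f[1],f[0]),"yaw deg %.2f"%-np.degrees(np.arctan(f[0])),k.sum(),"std %.1f"%(P2[k,0]-np.polyval(f,P2[k,1])).std());return f
# fence front edge right half: rough strongest drop in brightness/step in depth
E=[]
for u in list(range(285,388))+list(range(190,230))+list(range(250,270)):
    q=[v for v in range(205,250) if z[v,u]>98]
    if q:E.append((u,max(q)+.5))
line(cast(E,110),"fence front (depth)")
g=cv2.GaussianBlur(c['image'].astype(np.float32),(3,3),0)
# bed front edge : depth fall
E=[]
for u in range(170,385):
    q=[v for v in range(270,310) if abs(z[v,u]-60)<6]
    if q:E.append((u,max(q)+.5))
line(cast(E,60),"bed front")
E0=[];E1=[]
for u in range(272,373):
    q=[v for v in range(262,300) if 115<z[v,u]<145]
    if q:E0.append((u,min(q)-.5));E1.append((u,max(q)+.5))
line(cast(E0,130),"rail back");line(cast(E1,130),"rail front")
L=[];R=[]
for v in range(277,286):
    q=[u for u in range(255,395) if 115<z[v,u]<145]
    if q:L.append(min(q)-.5);R.append(max(q)+.5)
print(L,R);print(cast([(np.median(L),281),(np.median(R),281)],130).round(1))
# fence ends and gap on row ~ 225
for v in (222,226,230):
    q=[u for u in range(150,400) if 100<z[v,u]<120];print(v,min(q),max(q),cast([(min(q)-.5,v),(max(q)+.5,v)],110).round(1).tolist())
for n in d:
    cc=d[n];Q=world(cc);H=cv2.cvtColor(cc['image'],cv2.COLOR_RGB2HSV)
    near=(Q[...,0]>560)&(Q[...,0]<650)&(Q[...,2]>112)&(Q[...,2]<195)&(Q[...,1]>0)&(Q[...,1]<230)
    for nm,m in(("red",(H[...,0]<8)|(H[...,0]>172)),("blue",abs(H[...,0]-110)<15)):
        q=Q[near&m&(H[...,1]>100)]
        if len(q):
          for lo,hi in((112,140),(140,195)):
            s=q[(q[:,2]>lo)&(q[:,2]<hi)]
            if len(s):print(n,nm,lo,len(s),np.percentile(s,[2,50,98],axis=0).round(1).tolist())
E
```

```text
fence front (depth) x=578.7+0.0374 y yaw deg -2.14 150 std 0.6
bed front x=440.5+0.0394 y yaw deg -2.26 187 std 0.6
rail back x=484.8+-0.0194 y yaw deg 1.11 101 std 0.5
rail front x=462.2+-0.0194 y yaw deg 1.11 101 std 0.5
[268.5, 268.5, 268.5, 268.5, 268.5, 268.5, 268.5, 268.5, 268.5] [375.5, 375.5, 375.5, 375.5, 375.5, 375.5, 375.5, 375.5, 332.5]
[[ 471.9   -1.4  130. ]
 [ 473.  -219.5  130. ]]
222 162 392 [[596.2, 232.4, 110.0], [598.2, -258.5, 110.0]]
226 163 392 [[587.6, 229.8, 110.0], [589.7, -258.4, 110.0]]
230 185 392 [[579.1, 181.6, 110.0], [581.1, -258.3, 110.0]]
scene red 112 81 [[572.2, 178.7, 122.1], [598.7, 192.4, 132.2], [620.2, 208.9, 138.7]]
scene red 140 110 [[581.8, 181.3, 140.7], [595.5, 190.0, 164.6], [624.5, 201.9, 186.2]]
scene blue 112 19 [[567.7, 43.8, 121.4], [602.8, 54.2, 129.8], [616.6, 66.2, 135.0]]
scene blue 140 10 [[584.2, 43.7, 146.7], [591.3, 58.8, 172.8], [620.6, 65.2, 180.2]]
top red 112 94 [[573.9, 182.9, 119.6], [586.9, 188.9, 131.6], [616.0, 202.0, 139.5]]
top red 140 219 [[582.3, 185.2, 142.8], [600.6, 192.4, 174.6], [626.5, 201.0, 185.2]]
top blue 112 7 [[570.1, 50.0, 117.3], [597.4, 55.6, 124.8], [609.6, 163.1, 133.0]]
top blue 140 3 [[586.9, 52.3, 147.0], [591.7, 53.1, 165.7], [622.3, 58.3, 169.3]]
```

```bash
python3 -m handwheel '[[[0,0,8],[0,0,-0.05],0],[[0,0,16],[0.05,-0.03,-0.07],0],[[0,0,25.4],[0.1,-0.06,-0.07],0],[[0,0,25.4],[0.15,-0.10,-0.07],0],[[0,0,25.4],[0.19,-0.125,-0.07],0],[[0,0,25.4],[0.23,-0.15,-0.07],0],[[0,0,25.4],[0.27,-0.175,-0.07],0],[[0,0,25.4],[0.31,-0.2,-0.07],0],[[0,0,25.4],[0.35,-0.23,-0.07],0],[[0,0,25.4],[0.39,-0.255,-0.07],0],[[0,0,25.4],[0.39,-0.255,-0.07],0],[[0,0,25.4],[0.39,-0.255,-0.07],0]]'
```

```text
time: 1.3
tool_pos: [465.8, -91.6, 296.2]
tcp_rot: [-3.141, 0.001, -0.033]
contact_force: [0.4, -0.5, -0.3]
grip_width: 2.0
finger_force: 0.0
```

```bash
python3 -m handwheel '[[[0,0,0],[0.02,-0.037,0],0],[[0,0,0],[0.042,-0.074,0],0],[[0,0,0],[0.064,-0.111,0],0],[[0,0,0],[0.087,-0.148,0],0],[[0,0,0],[0.11,-0.185,0],0],[[0,0,0],[0.132,-0.222,0],0],[[0,0,0],[0.154,-0.26,0],0],[[0,0,0],[0.174,-0.287,0],0],[[0,0,0],[0.174,-0.287,0],0],[[0,0,0],[0.174,-0.287,0.045],0],[[0,0,0],[0.174,-0.287,0.09],0],[[0,0,0],[0.174,-0.287,0.136],0]]'; python3 - <<'E'
from plant import *
import cv2
c=capture("top");cv2.imwrite("pics/top1.png",c["image"][100:340,100:420][...,::-1])
print(get_obs()['tool_pos'],get_obs()['contact_force'])
E
```

```text
time: 2.5
tool_pos: [649.4, 184.2, 159.5]
tcp_rot: [3.141, -0.001, -0.039]
contact_force: [0.5, 0.2, -0.8]
grip_width: 0.2
finger_force: 0.0
[645.03132103 183.36422606 149.9816109 ] [-1.90246968 -0.9669606  -6.07751353]
```

View pics/top1.png

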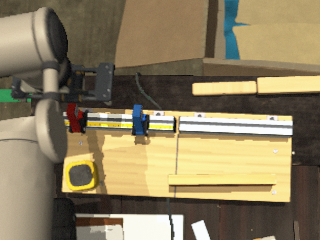

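The top view shows the gripper behind the red stop (arm at crop ~(75,118)), with the scene unchanged. I'll let it settle and check the pose.

```bash
python3 -m handwheel '[[[0,0,0],[0,0,0],0],[[0,0,0],[0,0,0],0],[[0,0,0],[0,0,0],0]]'
```

```text
time: 2.85
tool_pos: [651.3, 185.9, 164.3]
tcp_rot: [-3.141, -0.006, -0.038]
contact_force: [-0.1, 0.8, -0.1]
grip_width: 0.4
finger_force: 0.0
```

```bash
python3 -m handwheel '[[[0,0,0],[-0.01,-0.005,0],0],[[0,0,0],[-0.02,-0.005,0],0],[[0,0,0],[-0.028,-0.005,0],0],[[0,0,0],[-0.036,-0.005,0],0],[[0,0,0],[-0.044,-0.005,0],0],[[0,0,0],[-0.052,-0.005,0],0],[[0,0,0],[-0.06,-0.005,0],0],[[0,0,0],[-0.068,-0.005,0],0],[[0,0,0],[-0.075,-0.005,0],0],[[0,0,0],[-0.075,-0.005,0],0],[[0,0,0],[-0.075,-0.005,-0.04],0],[[0,0,0],[-0.075,-0.005,-0.08],0]]'; python3 - <<'E'
from plant import *
import cv2
c=capture("scene");cv2.imwrite("pics/s2.png",cv2.resize(c["image"][160:340,190:390],None,fx=3,fy=3)[...,::-1])
E
```

```text
time: 4.05
tool_pos: [574.3, 193.8, 240.6]
tcp_rot: [3.141, 0.003, -0.038]
contact_force: [0.8, 0.5, -0.3]
grip_width: 0.7
finger_force: 0.0
```

View pics/s2.png

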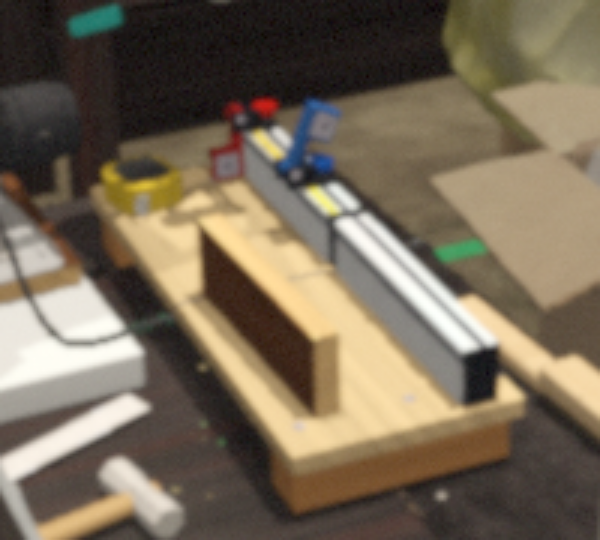

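Red arm hangs, blue stays up, rail still standing. Now go in front of the rail.

```bash
python3 -m handwheel '[[[0,0,0],[-0.015,0.037,0],0],[[0,0,0],[-0.03,0.075,0],0],[[0,0,0],[-0.045,0.112,0],0],[[0,0,0],[-0.06,0.15,0],0],[[0,0,0],[-0.075,0.187,0],0],[[0,0,0],[-0.09,0.225,0],0],[[0,0,-3.3],[-0.106,0.265,0],0],[[0,0,-3.3],[-0.122,0.309,0],0],[[0,0,-3.3],[-0.122,0.309,0.04],0],[[0,0,-3.3],[-0.122,0.309,0.08],0],[[0,0,-3.3],[-0.122,0.309,0.127],0],[[0,0,-3.3],[-0.122,0.309,0.127],0]]' ; python3 -m handwheel '[[[0,0,0],[0,0,0],0],[[0,0,0],[0,0,0],0],[[0,0,0],[0,0,0],0]]'
```

```text
time: 5.3
tool_pos: [437.9, -109.1, 109.3]
tcp_rot: [-3.137, 0.01, 0.019]
contact_force: [-0.8, -0.3, 0.6]
grip_width: 0.4
finger_force: 0.0
time: 5.6
tool_pos: [442.8, -110.8, 115.9]
tcp_rot: [3.14, -0.004, 0.02]
contact_force: [-0.1, 0.0, 0.9]
grip_width: 0.3
finger_force: 0.0
```

```bash
python3 -m handwheel '[[[0,0,0],[0.006,0,0],0],[[0,0,0],[0.011,0,0],0],[[0,0,0],[0.014,0,0],0],[[0,0,0],[0.017,0,0],0],[[0,0,0],[0.02,0,0],0],[[0,0,0],[0.023,0,0],0],[[0,0,0],[0.026,0,0],0],[[0,0,0],[0.029,0,0],0],[[0,0,0],[0.032,0,0],0],[[0,0,0],[0.035,0,0],0],[[0,0,0],[0.038,0,0],0],[[0,0,0],[0.041,0,0],0]]'; python3 - <<'E'
from plant import *
import cv2
c=capture("scene");cv2.imwrite("pics/s3.png",cv2.resize(c["image"][160:340,190:390],None,fx=3,fy=3)[...,::-1])
E
```

```text
time: 6.8
tool_pos: [482.6, -109.4, 113.7]
tcp_rot: [3.142, -0.0, 0.02]
contact_force: [-0.5, 1.0, -0.0]
grip_width: 0.3
finger_force: 0.0
```

View pics/s3.png

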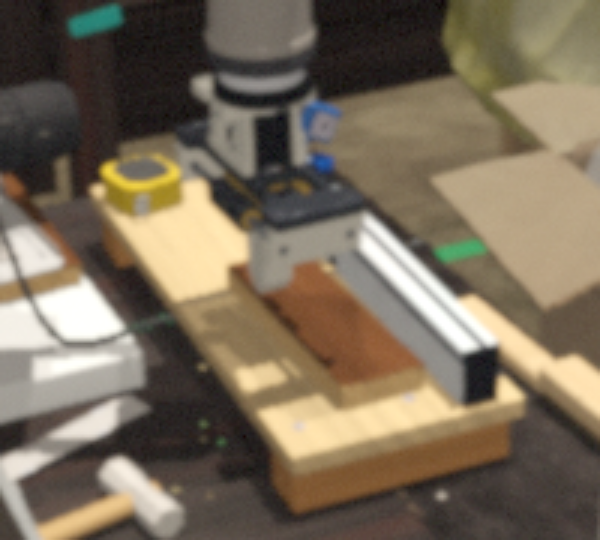

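The rail lies flat, dark face up, close to the fence. I back off and measure it.

```bash
python3 -m handwheel '[[[0,0,0],[-0.02,0,0],0],[[0,0,3.3],[-0.045,0,0],0],[[0,0,3.3],[-0.045,0,0],0],[[0,0,3.3],[-0.045,0,0],0]]'; cat > m.py <<'E'
from plant import *
from h import *
c=capture("top");P=world(c);z=P[...,2];H=cv2.cvtColor(c['image'],cv2.COLOR_RGB2HSV)
K=np.array([[c['fx'],0,c['cx']],[0,c['fy'],c['cy']],[0,0,1]]);T=c['camera_from_world']
def cast(uv,h):
    p=cv2.undistortPoints(np.array(uv,float).reshape(-1,1,2),K,np.array([c['k1'],0,0,0,0]))[:,0]
    r=np.c_[p,np.ones(len(p))]@T[:3,:3];o=-T[:3,:3].T@T[:3,3]
    return o+r*((h-o[2])/r[:,2])[:,None]
m=((z>65)&(z<98)&(H[...,0]<20)&(H[...,1]>80)&(H[...,2]<165)&(P[...,0]>470)&(P[...,0]<600)&(abs(P[...,1])<270)).astype(np.uint8)
n,l,s,_=cv2.connectedComponentsWithStats(m);k=1+np.argmax(s[1:,4])
cn=max(cv2.findContours((l==k).astype(np.uint8),0,1)[0],key=cv2.contourArea)
q=cast(cn.reshape(-1,2),82)[:,:2]
th=np.radians(-2.2);R=np.array([[np.cos(th),np.sin(th)],[-np.sin(th),np.cos(th)]])
S=(q-[586,192])@R.T   # station axes, from red stop origin
print("area",s[k,4],"world rect",cv2.minAreaRect(q.astype(np.float32)))
print("station x %.1f %.1f y %.1f %.1f"%(*np.percentile(S[:,0],[3,97]),*np.percentile(S[:,1],[3,97])))
for a,b in((-400,-60),):
  for y0 in range(-400,20,40):
    t=S[(S[:,1]>y0)&(S[:,1]<y0+40)]
    if len(t):print(y0,"x lo %.1f hi %.1f"%(t[:,0].min(),t[:,0].max()),end="; ")
print(get_obs()['tool_pos'])
cv2.imwrite("pics/m_%d.png"%(get_obs()['time']*100),cv2.resize(c['image'][190:310,150:400],None,fx=3.2,fy=3.2)[...,::-1])
E
python3 m.py; ls pics
```

```text
time: 7.25
tool_pos: [437.6, -110.5, 114.0]
tcp_rot: [3.141, -0.001, -0.037]
contact_force: [0.3, -0.4, 0.1]
grip_width: 0.3
finger_force: 0.0
area 2432 world rect ((521.8683471679688, -109.17632293701172), (68.82085418701172, 216.97509765625), 0.28935524821281433)
station x -85.2 -14.3 y -411.8 -195.5
-400 x lo -82.3 hi -14.0; -360 x lo -84.5 hi -15.7; -320 x lo -69.2 hi -17.5; -280 x lo -53.7 hi -19.1; -240 x lo -91.4 hi -20.9; -200 x lo -91.5 hi -22.6; [ 438.11281787 -110.63879491  114.05261005]
crop.png
m_730.png
s2.png
s3.png
scene0.png
top0.png
top1.png
```

```bash
python3 -m handwheel '[[[0,0,0],[0.01,0,0.015],0],[[0,0,0],[0.02,0,0.03],0],[[0,0,0],[0.025,0,0.042],0],[[0,0,0],[0.03,0,0.044],0],[[0,0,0],[0.034,0,0.044],0],[[0,0,0],[0.038,0,0.044],0],[[0,0,0],[0.042,0,0.044],0],[[0,0,0],[0.046,0,0.044],0],[[0,0,0],[0.05,0,0.044],0],[[0,0,0],[0.053,0,0.044],0],[[0,0,0],[0.055,0,0.044],0],[[0,0,0],[0.055,0,0.044],0]]'; python3 -m handwheel '[[[0,0,0],[0.001,0,0],0],[[0,0,0],[0.002,0,0],0],[[0,0,0],[0.003,0,0],0],[[0,0,0],[0.004,0,0],0],[[0,0,0],[0.004,0,0],0]]'
```

```text
time: 8.5
tool_pos: [492.7, -112.5, 69.8]
tcp_rot: [3.141, -0.001, -0.037]
contact_force: [0.0, 0.6, 0.3]
grip_width: 0.3
finger_force: 0.3
time: 9.0
tool_pos: [495.9, -112.3, 69.6]
tcp_rot: [-3.141, 0.001, -0.037]
contact_force: [-3.9, 1.6, 1.9]
grip_width: 0.2
finger_force: 2.2
```

```bash
python3 -m handwheel '[[[0,0,0],[0.001,0,0],0],[[0,0,0],[0.002,0,0],0],[[0,0,0],[0.003,0,0],0],[[0,0,0],[0.003,0,0],0]]';python3 -m handwheel '[[[0,0,0],[0.001,0,0],0],[[0,0,0],[0.002,0,0],0],[[0,0,0],[0.002,0,0],0]]'; python3 m.py
```

```text
time: 9.4
tool_pos: [495.9, -112.3, 69.6]
tcp_rot: [-3.141, 0.007, -0.037]
contact_force: [-15.9, 0.4, 11.2]
grip_width: 0.4
finger_force: 7.7
time: 9.7
tool_pos: [496.0, -112.3, 69.6]
tcp_rot: [-3.14, 0.011, -0.037]
contact_force: [-22.5, -1.5, 16.5]
grip_width: 0.6
finger_force: 11.4
area 218 world rect ((538.5283813476562, -188.2411651611328), (62.547210693359375, 70.8114013671875), 89.57325744628906)
station x -63.4 2.0 y -413.5 -353.7
-400 x lo -28.1 hi 2.4; -360 x lo -0.5 hi 1.6; [ 495.986886   -112.26815817   69.5837511 ]
```

Pressed flush against the fence (contact x ≈ 505 at the front edge). Now I'll go around to the right end.

```bash
python3 -m handwheel '[[[0,0,0],[-0.03,0,0],0],[[0,0,-8],[-0.03,0,-0.03],0],[[0,0,-16],[-0.03,0,-0.07],0],[[0,0,-24],[-0.03,0.02,-0.08],0],[[0,0,-32],[-0.02,0.05,-0.08],0],[[0,0,-40],[0,0.08,-0.08],0],[[0,0,-48],[0.01,0.1,-0.08],0],[[0,0,-56],[0.02,0.12,-0.08],0],[[0,0,-64],[0.036,0.133,-0.08],0],[[0,0,-72],[0.036,0.133,-0.08],0],[[0,0,-80],[0.036,0.133,-0.08],0],[[0,0,-88],[0.036,0.133,-0.08],0]]'; python3 -m handwheel '[[[0,0,-2],[0,0,0],0],[[0,0,-2],[0,0,0],0],[[0,0,-2],[0,0,0],0]]'; python3 m.py
```

```text
time: 10.95
tool_pos: [533.2, -247.8, 149.7]
tcp_rot: [3.139, 0.001, 1.504]
contact_force: [0.0, 0.5, 0.1]
grip_width: 0.3
finger_force: 0.0
time: 11.25
tool_pos: [532.8, -247.3, 149.8]
tcp_rot: [3.14, 0.001, 1.532]
contact_force: [0.1, 0.4, -0.1]
grip_width: 0.5
finger_force: 0.0
area 2601 world rect ((541.3406982421875, -97.37857055664062), (190.02978515625, 72.91954803466797), 87.4187240600586)
station x -69.1 2.1 y -379.8 -196.4
-400 x lo -32.9 hi 2.4; -360 x lo -69.1 hi 1.6; -320 x lo -69.2 hi 2.1; -280 x lo -69.2 hi 2.2; -240 x lo -69.5 hi 3.5; -200 x lo -68.0 hi 3.5; [ 532.63448878 -247.26323309  149.78146391]
```

The rail is flush over its full length (station x −69…+2 everywhere). Before sliding it, check the clearance to the tape measure.

```bash
cat > t.py <<'E'
exec(open("m.py").read().split("m=((z>65)")[0])
th=np.radians(-2.2);R=np.array([[np.cos(th),np.sin(th)],[-np.sin(th),np.cos(th)]])
m=((H[...,0]>20)&(H[...,0]<33)&(H[...,1]>170)&(H[...,2]>120)); m[:250]=0;m[300:]=0;m[:,:155]=0;m[:,210:]=0
cn=max(cv2.findContours(m.astype(np.uint8),0,1)[0],key=cv2.contourArea).reshape(-1,2)
for h in (76,92):
    q=cast(cn,h)[:,:2];print(h,cv2.minAreaRect(q.astype(np.float32)));S=(q-[586,192])@R.T
    print(S.min(0).round(1),S.max(0).round(1))
g=cast(cn,92)[:,:2];k=g[:,1]<186;S=((g-[586,192])@R.T)[k];print("near end max",S.max(0))
E
python3 t.py
```

```text
76 ((484.7301940917969, 195.282958984375), (62.28084945678711, 66.34552764892578), 7.498547077178955)
[-133.6  -34.9] [-69.1  33.7]
92 ((483.85784912109375, 190.77566528320312), (61.37028884887695, 65.37554168701172), 7.498510360717773)
[-133.8  -38.9] [-70.2  28.7]
near end max [-70.22619703  -9.66249791]
```

Clearance is only ~2 mm, so slide in stages, staying flush: first up to before the tape.

```bash
python3 -m handwheel '[[[0,0,0],[0,-0.004,0.04],0],[[0,0,0],[0,-0.005,0.072],0],[[0,0,0],[0,-0.005,0.08],0],[[0,0,0],[0.006,-0.005,0.08],0],[[0,0,0],[0.012,-0.005,0.08],0],[[0,0,0],[0.016,-0.005,0.08],0],[[0,0,0],[0.022,-0.005,0.08],0],[[0,0,0],[0.03,-0.004,0.08],0],[[0,0,0],[0.04,-0.004,0.08],0],[[0,0,0],[0.05,-0.004,0.08],0],[[0,0,0],[0.06,-0.004,0.08],0],[[0,0,0],[0.07,-0.003,0.08],0]]'; python3 -m handwheel '[[[0,0,0],[0.01,0,0],0],[[0,0,0],[0.02,0,0],0],[[0,0,0],[0.03,0.001,0],0],[[0,0,0],[0.04,0.001,0],0],[[0,0,0],[0.05,0.001,0],0],[[0,0,0],[0.06,0.002,0],0],[[0,0,0],[0.07,0.002,0],0],[[0,0,0],[0.07,0.002,0],0]]'; python3 m.py
```

```text
time: 12.55
tool_pos: [531.7, -175.9, 69.7]
tcp_rot: [-3.141, 0.0, 1.534]
contact_force: [-1.8, -3.4, 2.5]
grip_width: 0.5
finger_force: 1.9
time: 13.35
tool_pos: [536.8, -105.2, 69.6]
tcp_rot: [3.141, -0.001, 1.534]
contact_force: [0.3, 0.0, -0.4]
grip_width: 0.5
finger_force: 0.0
area 1663 world rect ((547.0823364257812, 63.16349792480469), (128.8820037841797, 71.348388671875), 88.32890319824219)
station x -69.3 1.5 y -190.3 -67.0
-200 x lo -67.5 hi 2.1; -160 x lo -69.3 hi 1.8; -120 x lo -69.8 hi 1.5; -80 x lo -69.4 hi 0.5; [ 536.91678544 -105.97942918   69.74887066]
```

The leading end has swung off the fence by ~1.5 mm; I press it flush again before going past the tape.

```bash
python3 -m handwheel '[[[0,0,0],[-0.02,0,0],0],[[0,0,8],[-0.02,0,-0.04],0],[[0,0,16],[-0.02,-0.01,-0.08],0],[[0,0,24],[0,-0.03,-0.08],0],[[0,0,32],[0.03,-0.04,-0.08],0],[[0,0,40],[0.06,-0.055,-0.08],0],[[0,0,48],[0.09,-0.055,-0.08],0],[[0,0,56],[0.12,-0.055,-0.08],0],[[0,0,64],[0.15,-0.055,-0.08],0],[[0,0,72],[0.18,-0.055,-0.08],0],[[0,0,80],[0.18,-0.055,-0.08],0],[[0,0,88],[0.18,-0.055,-0.08],0]]'; python3 -m handwheel '[[[0,0,2],[0,0,0.04],0],[[0,0,2],[0,0,0.075],0],[[0,0,2],[0,0,0.08],0],[[0,0,2],[0,0,0.08],0],[[0,0,2],[0.005,0,0.08],0],[[0,0,2],[0.009,0,0.08],0],[[0,0,2],[0.012,0,0.08],0],[[0,0,2],[0.014,0,0.08],0],[[0,0,2],[0.016,0,0.08],0],[[0,0,2],[0.018,0,0.08],0],[[0,0,2],[0.02,0,0.08],0],[[0,0,2],[0.02,0,0.08],0]]'
```

```text
time: 14.6
tool_pos: [488.6, 76.0, 149.8]
tcp_rot: [-3.141, -0.001, -0.007]
contact_force: [0.1, -0.9, 0.7]
grip_width: 0.4
finger_force: 0.0
time: 15.8
tool_pos: [502.8, 75.0, 69.3]
tcp_rot: [3.141, 0.012, -0.037]
contact_force: [-17.3, -1.5, 13.5]
grip_width: 0.4
finger_force: 8.9
```

```bash
python3 -m handwheel '[[[0,0,0],[-0.025,0,0],0],[[0,0,-8],[-0.025,0,-0.04],0],[[0,0,-16],[-0.025,0.01,-0.08],0],[[0,0,-24],[-0.02,0.04,-0.08],0],[[0,0,-32],[-0.02,0.07,-0.08],0],[[0,0,-40],[-0.01,0.1,-0.08],0],[[0,0,-48],[0,0.13,-0.08],0],[[0,0,-56],[0.01,0.16,-0.08],0],[[0,0,-64],[0.025,0.195,-0.08],0],[[0,0,-72],[0.037,0.195,-0.08],0],[[0,0,-80],[0.037,0.195,-0.08],0],[[0,0,-87],[0.037,0.195,-0.08],0]]'; python3 -m handwheel '[[[0,0,0],[0,0,0],0],[[0,0,0],[0,0,0.04],0],[[0,0,0],[0,0,0.08],0],[[0,0,0],[0,0,0.08],0]]'; python3 m.py;python3 t.py
```

```text
time: 17.0
tool_pos: [538.2, -121.9, 149.6]
tcp_rot: [3.142, 0.0, 1.486]
contact_force: [-0.2, -0.2, 0.4]
grip_width: 0.4
finger_force: 0.0
time: 17.4
tool_pos: [534.6, -120.2, 65.4]
tcp_rot: [-3.132, -0.002, 1.478]
contact_force: [-0.2, 0.5, -0.2]
grip_width: 0.5
finger_force: 0.0
area 1991 world rect ((548.9712524414062, 51.53828430175781), (79.42538452148438, 152.04957580566406), 1.7962226867675781)
station x -69.3 5.7 y -211.8 -67.0
-240 x lo -44.2 hi 10.1; -200 x lo -69.2 hi 12.3; -160 x lo -69.3 hi 1.8; -120 x lo -69.7 hi 1.5; -80 x lo -69.4 hi 0.5; [ 536.51067254 -120.83927764   68.24054646]
76 ((484.9583740234375, 194.86294555664062), (61.831329345703125, 66.81867980957031), 8.494863510131836)
[-133.6  -34.9] [-69.2  33.5]
92 ((484.082763671875, 190.36180114746094), (60.92729949951172, 65.84175872802734), 8.494946479797363)
[-133.8  -38.9] [-70.3  28.5]
near end max [-70.32662103  -9.66249791]
```

```bash
python3 -m handwheel '[[[0,0,0],[0.007,0,0],0],[[0,0,0],[0.012,-0.001,0],0],[[0,0,0],[0.016,-0.001,0],0],[[0,0,0],[0.021,-0.001,0],0],[[0,0,0],[0.027,-0.001,0],0],[[0,0,0],[0.033,-0.001,0],0],[[0,0,0],[0.039,-0.001,0],0],[[0,0,0],[0.045,-0.002,0],0],[[0,0,0],[0.051,-0.002,0],0],[[0,0,0],[0.057,-0.002,0],0],[[0,0,0],[0.062,-0.002,0],0],[[0,0,0],[0.066,-0.003,0],0]]'; python3 m.py; python3 t.py | tail -2
```

```text
time: 18.7
tool_pos: [541.0, -54.9, 69.7]
tcp_rot: [3.141, 0.0, 1.481]
contact_force: [-0.7, -2.5, 2.3]
grip_width: 0.5
finger_force: 1.5
area 1410 world rect ((549.5562744140625, 122.73808288574219), (105.9413070678711, 71.7657699584961), 89.02322387695312)
station x -69.3 1.4 y -118.9 -17.6
-160 x lo -13.0 hi -8.5; -120 x lo -68.9 hi 1.5; -80 x lo -69.8 hi 1.9; -40 x lo -69.2 hi 1.0; [540.80763077 -54.39051254  69.62420274]
[-133.7  -39.4] [-68.3  28.5]
near end max [-68.28728998  -9.66249791]
```

```bash
python3 -m handwheel '[[[0,0,0],[0.002,0,0],0],[[0,0,0],[0.004,0,0],0],[[0,0,0],[0.006,0,0],0],[[0,0,0],[0.007,0,0],0],[[0,0,0],[0.007,0,0],0]]'; python3 -m handwheel '[[[0,0,0],[0.001,0,0],0],[[0,0,0],[0.002,0,0],0],[[0,0,0],[0.003,0,0],0],[[0,0,0],[0.003,0,0],0]]'
```

```text
time: 19.3
tool_pos: [541.4, -48.3, 69.6]
tcp_rot: [-3.141, -0.0, 1.481]
contact_force: [-0.2, -1.5, -0.8]
grip_width: 0.4
finger_force: 0.6
time: 19.7
tool_pos: [541.8, -45.3, 69.7]
tcp_rot: [-3.141, -0.0, 1.481]
contact_force: [0.4, 0.1, -0.6]
grip_width: 0.4
finger_force: 0.5
```

```bash
python3 -m handwheel '[[[0,0,0],[0.001,0,0],0],[[0,0,0],[0.002,0,0],0],[[0,0,0],[0.002,0,0],0]]'; python3 -m handwheel '[[[0,0,0],[0.001,0,0],0],[[0,0,0],[0.002,0,0],0],[[0,0,0],[0.002,0,0],0]]'; python3 m.py; python3 t.py | tail -2
```

```text
time: 20.0
tool_pos: [541.9, -44.4, 69.7]
tcp_rot: [-3.141, 0.002, 1.481]
contact_force: [-0.9, -5.5, -1.2]
grip_width: 0.4
finger_force: 3.2
time: 20.3
tool_pos: [541.9, -44.1, 69.8]
tcp_rot: [-3.141, 0.004, 1.482]
contact_force: [-1.7, -14.6, -0.9]
grip_width: 0.2
finger_force: 7.0
area 1370 world rect ((550.2288208007812, 140.8929443359375), (106.06605529785156, 71.67870330810547), 87.22044372558594)
station x -69.3 1.4 y -103.4 -3.2
-120 x lo -66.8 hi 1.6; -80 x lo -69.7 hi 2.0; -40 x lo -69.3 hi 1.0; 0 x lo -31.3 hi -31.3; [541.91276765 -44.13689135  69.74132054]
[-133.7  -39.4] [-68.3  28.5]
near end max [-68.28728998  -9.49938032]
```

The rail end meets the red stop (force up to 15 N). Now a last press along the front edge.

```bash
python3 -m handwheel '[[[0,0,0],[-0.025,0,0],0],[[0,0,8],[-0.025,0,-0.04],0],[[0,0,16],[-0.025,-0.01,-0.08],0],[[0,0,24],[0,-0.03,-0.08],0],[[0,0,32],[0.02,-0.04,-0.08],0],[[0,0,40],[0.04,-0.063,-0.08],0],[[0,0,48],[0.06,-0.063,-0.08],0],[[0,0,56],[0.08,-0.063,-0.08],0],[[0,0,64],[0.102,-0.063,-0.08],0],[[0,0,72],[0.102,-0.063,-0.08],0],[[0,0,80],[0.102,-0.063,-0.08],0],[[0,0,87],[0.102,-0.063,-0.08],0]]'; python3 -m handwheel '[[[0,0,0],[0,0,0.04],0],[[0,0,0],[0,0,0.075],0],[[0,0,0],[0,0,0.08],0],[[0,0,0],[0,0,0.08],0],[[0,0,0],[0.005,0,0.08],0],[[0,0,0],[0.009,0,0.08],0],[[0,0,0],[0.012,0,0.08],0],[[0,0,0],[0.014,0,0.08],0],[[0,0,0],[0.016,0,0.08],0],[[0,0,0],[0.018,0,0.08],0],[[0,0,0],[0.02,0,0.08],0],[[0,0,0],[0.02,0,0.08],0]]'
```

```text
time: 21.6
tool_pos: [488.5, 66.5, 149.8]
tcp_rot: [-3.141, -0.0, -0.042]
contact_force: [0.1, -0.7, -0.3]
grip_width: 0.5
finger_force: 0.0
time: 22.8
tool_pos: [502.4, 65.3, 69.4]
tcp_rot: [3.141, 0.014, -0.037]
contact_force: [-19.1, 0.3, 15.3]
grip_width: 0.5
finger_force: 10.0
```

```bash
python3 -m handwheel '[[[0,0,0],[-0.025,0,0],0],[[0,0,0],[-0.03,0.0,-0.04],0],[[0,0,0],[-0.04,0.02,-0.08],0],[[0,0,0],[-0.05,0.06,-0.1],0],[[0,0,0],[-0.06,0.1,-0.12],0],[[0,0,0],[-0.07,0.15,-0.13],0],[[0,0,0],[-0.07,0.2,-0.13],0],[[0,0,0],[-0.07,0.25,-0.13],0],[[0,0,0],[-0.07,0.3,-0.13],0],[[0,0,0],[-0.07,0.34,-0.13],0],[[0,0,0],[-0.07,0.34,-0.13],0],[[0,0,0],[-0.07,0.34,-0.13],0]]'; python3 m.py; python3 t.py|tail -2; python3 - <<'E'
from plant import *
import cv2
c=capture("scene");cv2.imwrite("pics/s9.png",cv2.resize(c["image"][160:340,190:390],None,fx=3,fy=3,interpolation=2)[...,::-1])
E
ls pics
```

```text
time: 24.0
tool_pos: [425.5, -272.7, 199.5]
tcp_rot: [-3.141, 0.0, -0.04]
contact_force: [-0.2, 0.6, -0.1]
grip_width: 0.6
finger_force: 0.0
area 3278 world rect ((549.7333374023438, 86.6115951538086), (240.0400848388672, 75.14189910888672), 88.0114517211914)
station x -69.3 1.8 y -225.7 6.3
-240 x lo -69.4 hi 5.7; -200 x lo -69.4 hi 3.5; -160 x lo -69.3 hi 1.8; -120 x lo -69.6 hi 1.5; -80 x lo -69.9 hi 1.7; -40 x lo -69.2 hi 1.0; 0 x lo -31.3 hi -9.5; [ 425.67742956 -271.65486611  199.6118927 ]
[-133.8  -38.9] [-68.3  28.7]
near end max [-68.28728998  -9.49938032]
crop.png
m_1130.png
m_1340.png
m_1745.png
m_1875.png
m_2035.png
m_2405.png
m_730.png
m_975.png
s2.png
s3.png
s9.png
scene0.png
top0.png
top1.png
```

View pics/s9.png

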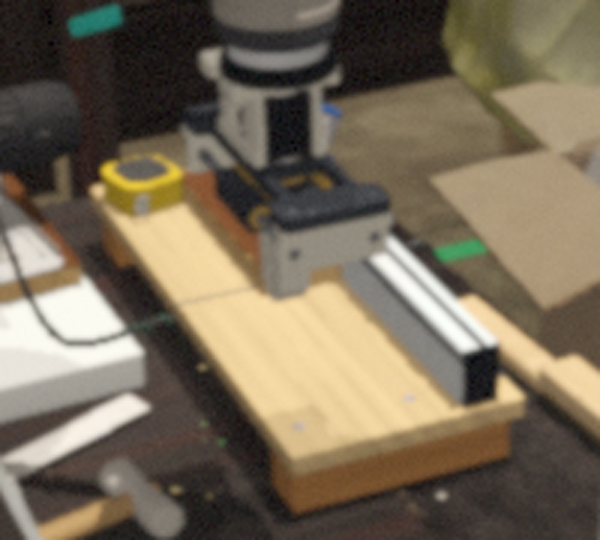

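The arm hides part in this view, but the rail is seen flush behind it; I check the top crop.

View pics/m_2405.png

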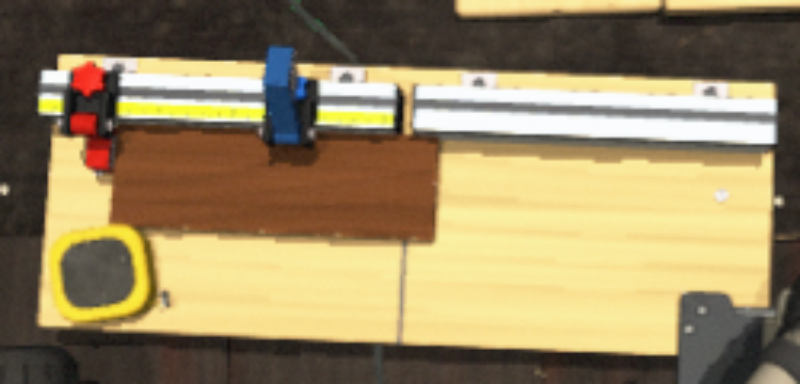

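The top view shows the rail dark face up along the fence, its end against the hanging red block at (98,155). Blue is up and the tape at (100,272) is unmoved.

```bash
python3 -c "
from plant import *
print(close_job())"
```

```text
the job is handed in; nothing more can be done
None
```

I handed the job in at about 24 s of the 72 s allowed. The red stop hangs down in front of the fence and the blue one is still up. The rail lies flat with its dark face up, flush along the fence with its end against the red stop. The tape measure did not move, and I did not re-check the glue bottle, though every push stayed well clear of it.

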